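# Clip a glass plate into the draw-down board

### The arm

A 6-joint arm with a two-finger parallel gripper is mounted at the origin on the work surface. World frame = base frame: x ahead of the robot, y to its left, z up, the work surface at z = 0. Lengths are in m, angles in degrees, forces in N, time in s.
With the tool pointing down it reaches from about 0.35 to 0.875 m from the base axis. Payload 4.2 kg.
Tool frame: the origin (TCP) lies midway between the tips of the shut fingers; the grasp point (between the pads) lies 19 mm behind it; y points along the fingers, z is the direction in which the jaws open and shut, and the axes are right-handed (so a half turn about y gives the same grasp; the last joint's range is limited). The gripper opens to 87 mm and grips with 3 to 60 N. Pads are 19 mm wide; open, the fingers measure 117 mm over their backs; the gripper's body (75 mm by 190 mm) begins 51 mm behind the grasp point.
Start: joints at [-52.678, 22.042, 0.453, 0, -68.411, -14.817], TCP at [0.239, -0.577, 0.223] pointing down, gripper open.
Joint ranges: [-179.83, 179.83], [-69.29, 118.12], [-61.27, 80.66], [-181.25, 117.63], [-171.15, -9.14], [-177.46, 177.46]. Speed limits (degrees/s): [159.86, 159.86, 180, 180, 180, 180].

### API

Orientations are given as [roll, pitch, yaw] about the fixed x, y, z axes, in that order (R = Rz(yaw) Ry(pitch) Rx(roll)).
In Python, from workcell import env gives the robot as it stands. The module is installed in compiled form; this text tells all that it offers. Calls block until the motion is done:
- env.goto(position, orientation): joint-space move of the TCP to a pose.
- env.move_straight(position, rotation=None, rate=0.15, force_limit=None): straight line of the TCP; rotation=None keeps the orientation; rate is the mean speed in m/s. With force_limit (N) it stops when the force on the tool has changed by that much, and returns True; else False.
- env.set_joints(angles): joint-space move.
- env.gripper_to(opening, grasp_force=None): opening from 0.0 (shut) to 1.0 (fully open); grasp_force is the grip in N (None keeps the last); returns when the fingers have stopped.
- env.dwell(seconds).
- env.inverse_kinematics(position, orientation): joint angles nearest the present ones, or None.
- env.read_state(): the state.
- env.grab_frame(name): name is "scene" or "top" or "wrist"; returns a dict with "image" (480x640x3 uint8, blue, green, red), "fx", "fy", "cx", "cy" (pixels), "D" ([k1, k2, p1, p2, k3] as OpenCV has them; the pictures are not rectified), "position" and "orientation" of the camera in the world. Camera axes: x right, y up, looking along -z (the intrinsics and any distortion apply to the point x, -y, -z); pixel columns grow to the right and rows downward; lengths in m; the calibration is good to about 2 mm. A picture is of the moment at which its call begins. There is no depth.
A pose or a line that the arm cannot do raises env.Unreachable and nothing moves.
- env.close_job(): hands the job in, once; it reports no verdict.
Trained networks look in a picture, given as the dict that the camera call returned (one of the last four; its "shot" number tells which), for a name from the list of things; names that differ only in an ending like _2 or _b are one class to them, and where a whole thing is asked for, a point or a joint stands for the part that bears it (a point fixed in the world has none). Each returns a list of dicts, best first, with "score" (0 to 1); they miss things now and then, are a little off and sometimes report something else, mostly with a low value. They report only what shows in the picture. A call takes as long as a camera call. They do not tell look-alikes from the thing itself.
- env.search_frame(picture, thing): "xyz" ([x, y, z] in m, in world coordinates, good to about 4 mm: the middle of the surface that is visible of it).
- env.trace(picture, thing): "mask" (480x640 bool, what is visible of it).
The state is a dict: "clock": time; "joint_positions": joint angles; "qvel": joint speeds; "joint_torque": joint torques, N m; "position": TCP position; "tool_rot": TCP orientation; "force": force on the tool from outside, world axes, zero at the start; "wrist_torque": the same for the moment, N m; "opening": opening from 0.0 (shut) to 1.0 (fully open).
Only numpy, scipy, OpenCV 4.12 (cv2) and the standard library are available. Lean on these libraries where they do the work, as an engineer would, in place of code of your own. Each camera call takes 0.05 s, during which the arm holds its last target.

### The job

Set up the coating board: lift its spring clip until it stands open by itself, take the white glass plate from its cork rest, lay it gently on the board's rubber bed, lengthwise and centred on it, and slide it under the clip's hinge until it is pressed lightly but fully home, flush against the end stop. Then lower the clip onto the plate, holding its grip bar until the clip rests on the glass, without letting it snap shut or pressing it hard, and let go. The plate is glass: do not drop it or ram it into the stop, and leave the other things on the bench where they are.

Things in the scene. Friction and masses are not known exactly. Their poses are not given: they have to be found in the camera images.
- board: Coating board, fixed: aluminium base 260 x 140 mm, its top 18 mm above the bench. Origin under its centre, on the bench; x runs lengthwise from the free end towards clip and stop, z up. Black rubber bed along its middle, 50 mm wide, from x = -80 to +65 mm, top 28 mm above the bench: the plate lies on it, overhanging 5 mm on each long side
- clip_hinge (a point): Middle of the clip's hinge axis, 50 mm ahead of the board's origin, 48 mm above the bench; axes as the board's (hinge along y). 8 mm pin between two steel cheeks, 80 mm apart inside, 54 mm high above the bench, 26 mm long; 16 mm free between bed and pin: the plate passes under. When down, the 50 mm wide blade reaches 54 mm back. Spring strut left of the cheeks (y 46 to 62 mm), up to 65 mm high
- clip_grip (a point): Middle of the clip's black grip bar, 11 mm thick, along y, carried by an arm at each end (42 mm free between them, 37 mm free from bar to blade: fingers pass on both sides of it). At joint 0 it lies 42 mm towards the free end from the hinge axis and 36 mm above it; it moves on an arc of 55 mm radius, up and towards the stop; at 1.5 it is 33 mm beyond and 44 mm above the axis
- clip (a joint): Clip angle, rad: 0 down (lip 1 mm over the bare bed), about 0.1 resting on the plate, 1.5 open at its limit, blade upright, its lip 22 mm to the free-end side of the hinge axis and 49 mm above. Over-centre spring: below 0.70 it pulls shut (0.28 N m at 0, 0.20 at 0.35, none at 0.70), above it pulls open and stays so. Let go between, it flies shut or open. On the plate its lip presses with 5 to 6 N
- end_stop: Steel stop bar across the bed behind the hinge, screwed fast but adjustable: 62 to 72 mm ahead of the board's origin, different each time. 74 mm wide, top 40 mm above the bench. Origin in the middle of the face that the plate's short edge must touch, at the height of the base's top (18 mm); axes as the board's. It does not give way
- plate_center (a point): Centre of the loose white glass plate, 150 x 60 x 6 mm (x along its length, z up), 0.11 to 0.17 kg, both ends alike. It starts on the cork rest, underside 20 mm above the bench. On the bed its centre is 31 mm above the bench; home, it is 75 mm from the stop's face
- rest: Cork block 100 x 40 x 20 mm, fixed, under the plate at the start; origin under its centre, x lengthwise. The plate overhangs it by about 10 mm at the long sides and 25 mm at the ends
- applicator: Bystander: loose steel film-applicator frame, 40 x 80 x 24 mm, origin under its centre
- flask: Bystander: loose white plastic bottle, 64 mm thick, 150 mm tall, origin under its centre
- jar: Bystander: loose amber jar, 56 mm thick, 70 mm tall, origin under its centre
Not all that is in view belongs to the job. Of the things like the part that bears plate_center, leave any that is turquoise; of the rest the smaller one is meant.

How it is judged (in metres and radians):
On the way, in this order (a step that is already met when the one before it is completed fails the run):
1. the clip has been lifted and stands open by itself, nothing holding it (value of joint clip above 1.35 rad and contact force between the fingers and clip below 0.2 N), for 0.2 s.
2. with the clip still up, the plate is pressed home against the end stop with more than 2 N (value of joint clip above 1.2 rad and contact force between plate and end_stop above 2 N and x of plate_center in the frame of end_stop above -0.0765 m), for 0.1 s.
3. the clip comes down onto the plate while the hand still holds it (contact force between clip and plate above 1 N and contact force between the fingers and clip above 1 N), for 0.1 s.
At the end, for the whole second after the job is handed in: The plate lies flat on the bed, its edge within 1.5 mm of the end stop, square to it within 2 degrees and centred on the bed within 8 mm; the clip is down on it (joint 0.05 to 0.16), pressing with more than 3 N; the plate at rest, nothing held (x of plate_center in the frame of end_stop between -0.0765 and -0.073 m and y of plate_center in the frame of end_stop between -0.008 and 0.008 m and angle between the x axis of plate_center and the x axis of end_stop, either way round below 0.035 rad and angle between plate_center's own z axis and vertical below 0.03 rad and value of joint clip between 0.05 and 0.16 rad and contact force between clip and plate above 3 N and linear speed of plate below 0.01 m/s); the robot touches nothing.
It fails at once if the plate was pushed into the end stop with more than 15 N (contact force between plate and end_stop above 15 N).
It fails at once if the clip snapped shut (closing faster than 4 rad/s) (velocity of joint clip below -4 rad/s).
It fails at once if the clip was pressed onto the plate with more than 15 N (contact force between clip and plate above 15 N).
It fails at once if the plate was dropped or pressed onto the board with more than 30 N (contact force between plate and board above 30 N).
It fails at once if a bystander was moved by more than 20 mm (distance of any of applicator, flask, jar from where it was at the start of the episode above 0.02 m).
It also fails if it takes over 72 s, if anything falls off the work surface, if the arm or the gripper's body presses on something with over 40 N, if the wrist force passes 120 N, or if a joint passes its speed limit or range.

## Working session

There is one attempt and no reset: what is moved stays moved. The work goes in short steps, each a Python script; the robot and the scene stay as the last script left them, time stands still between calls to the robot, and variables do not carry over. Pictures are saved under pics/ and viewed, and the job is handed in when it is done.

```bash
mkdir -p pics; ls
python3 - <<'E'
from workcell import env
import cv2
s=env.read_state(); print(s)
for n in ["scene","top"]:
    p=env.grab_frame(n); cv2.imwrite(f"pics/{n}0.png",p["image"])
    print(n,{k:v for k,v in p.items() if k!="image"})
    for t in ["plate_center","board","end_stop","clip_grip","clip_hinge","clip","rest","applicator","flask","jar"]:
        try: print(t,[(d["xyz"],d["score"]) for d in env.search_frame(p,t)])
        except Exception as e: print(t,e)
E
```

```text
pics
{'clock': 0.0, 'joint_positions': array([-5.26790014e+01,  2.20905224e+01,  3.78879468e-01, -2.72123720e-02,
       -6.84094034e+01, -1.48171468e+01]), 'qvel': array([-0.00824433, -0.03906701, -0.01605986, -0.02814908,  0.00399935,
        0.05353136]), 'joint_torque': array([ 2.02179513e-04, -3.90664244e+01,  1.87405318e+01,  4.22008932e+00,
        1.09442265e-02, -1.85817462e-04]), 'position': array([ 0.23900335, -0.57684969,  0.22146056]), 'tool_rot': array([-8.98765113e+01,  6.51516657e-03,  2.24938187e+01]), 'force': array([ 0.15688446, -0.41965096, -0.35080061]), 'wrist_torque': array([-0.02491292,  0.02817496, -0.00324488]), 'opening': 1.000096095628397}
scene {'fx': 553.1519292732322, 'fy': 553.1519292732322, 'cx': 316.28577382600093, 'cy': 244.39845172667, 'D': array([0.02124063, 0.        , 0.        , 0.        , 0.        ]), 'position': array([ 1.3353231 , -0.88100083,  1.05080412]), 'orientation': array([50.1859065 ,  0.11192673, 42.10965076]), 'shot': 1}
plate_center [([0.3813, -0.156, 0.005], 0.82), ([0.7283, -0.3564, 0.0091], 0.78)]
board []
end_stop [([0.624, 
[... 411 characters left out ...]
634049,  0.        ,  0.        ,  0.        ,  0.        ]), 'position': array([ 0.48167023, -0.00421675,  1.06472839]), 'orientation': array([  3.10394648,   1.14679693, -90.55688302]), 'shot': 2}
plate_center [([0.5907, -0.1793, 0.029], 0.95), ([0.3763, -0.1509, 0.0067], 0.81), ([0.7214, -0.3534, 0.0065], 0.68)]
board [([0.5423, 0.2132, 0.0156], 0.67)]
end_stop [([0.6223, 0.1924, 0.0342], 0.91)]
clip_grip [([0.5803, 0.2052, 0.0437], 0.81)]
clip_hinge [([0.5377, 0.2174, 0.0112], 0.56)]
clip [([0.5802, 0.2085, 0.052], 0.85)]
rest []
applicator [([0.5381, -0.0045, 0.0238], 0.68)]
flask [([0.5091, -0.4176, 0.0962], 0.89)]
jar [([0.5269, 0.441, 0.0711], 0.88), ([0.5437, 0.2149, 0.0133], 0.74)]
```

View pics/scene0.png

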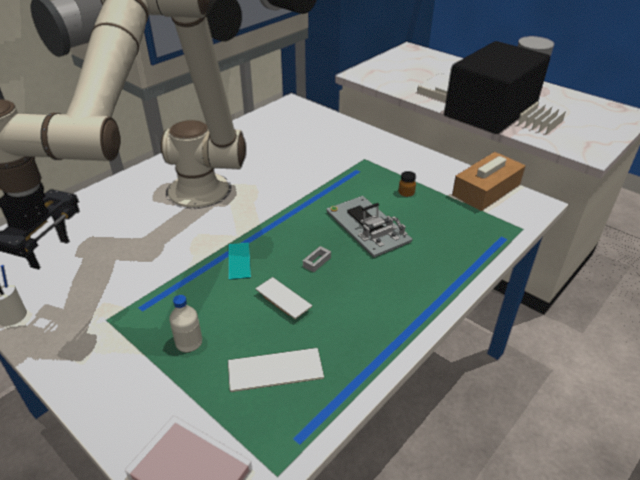

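View pics/top0.png

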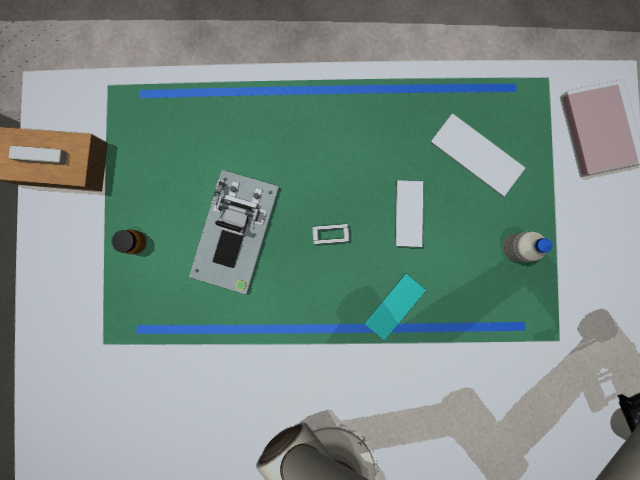

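Candidates in the top view are a white plate at (410,213), a larger white plate at (478,155) and a turquoise one at (395,307). The smaller white plate at (410,213) fits the description, and a network point 29 mm up suggests it lies on the rest. I'll confirm that with a crop and take close wrist views.

```bash
cat > h.py <<'E'
from workcell import env
import numpy as np, cv2
from scipy.spatial.transform import Rotation as R
def cam(p):
    return R.from_euler('xyz',p["orientation"],degrees=True).as_matrix(), np.array(p["position"])
def K(p): return np.array([[p["fx"],0,p["cx"]],[0,p["fy"],p["cy"]],[0,0,1.]])
def pix2w(p,uv,z):
    n=cv2.undistortPoints(np.array(uv,float).reshape(-1,1,2),K(p),np.array(p["D"])).reshape(-1,2)
    Rm,t=cam(p); d=np.c_[n[:,0],-n[:,1],-np.ones(len(n))]@Rm.T
    return t+d*((z-t[2])/d[:,2])[:,None]
def w2pix(p,X):
    Rm,t=cam(p); c=(np.atleast_2d(X)-t)@Rm; c=c*[1,-1,-1]
    return cv2.projectPoints(c.reshape(-1,1,3),np.zeros(3),np.zeros(3),K(p),np.array(p["D"]))[0].reshape(-1,2)
def st(): 
    s=env.read_state(); print('t%.2f'%s["clock"],'pos',np.round(s["position"],4),'rot',np.round(s["tool_rot"],2),'F',np.round(s["force"],2),'M',np.round(s["wrist_torque"],2),'op %.3f'%s["opening"]); return s
E
python3 - <<'E'
from h import *
p=env.grab_frame("top")
cv2.imwrite("pics/crop1.png",cv2.resize(p["image"][90:350,340:560],None,fx=2.3,fy=2.3,interpolation=cv2.INTER_CUBIC))
for d in env.trace(p,"plate_center"):
    m=d["mask"].astype(np.uint8); c=max(cv2.findContours(m,0,1)[0],key=cv2.contourArea)
    ys,xs=np.where(m)
    b=cv2.boxPoints(cv2.minAreaRect(c)); w=pix2w(p,b,0.026); 
    print(d["score"],xs.mean(),ys.mean(),np.round(w[:,:2],4).tolist(),np.round(w.mean(0),4),np.linalg.norm(w[0]-w[1]),np.linalg.norm(w[1]-w[2]))
env.goto([0.52,-0.17,0.33],[-90,0,90]); st()
p=env.grab_frame("wrist"); cv2.imwrite("pics/w1.png",p["image"]); print(p["position"],p["orientation"],p["fx"])
env.goto([0.50,0.22,0.33],[-90,0,75]); st()
p=env.grab_frame("wrist"); cv2.imwrite("pics/w2.png",p["image"]);print(p["position"],p["orientation"],p["fx"])
E
```

```text
0.98 408.87692307692305 213.24729344729346 [[0.511, -0.1505], [0.6611, -0.1562], [0.6592, -0.2173], [0.5092, -0.2111]] [ 0.5851 -0.1838  0.026 ] 0.1502069926160858 0.06112675289392142
0.96 477.6428999400839 154.7082085080887 [[0.7464, -0.2342], [0.8162, -0.2872], [0.6872, -0.4536], [0.6186, -0.4]] [ 0.7171 -0.3438  0.026 ] 0.08759604265285713 0.21045241689758215
0.7 394.36174985978687 306.55412226584406 [[0.3385, -0.075], [0.4523, -0.172], [0.4123, -0.2191], [0.2989, -0.1221]] [ 0.3755 -0.1471  0.026 ] 0.14954162218472458 0.061749655394605
0.38 329.68894601542416 233.4910025706941 [[0.5598, 0.0388], [0.5623, -0.0447], [0.5205, -0.0459], [0.5179, 0.0374]] [ 0.5401 -0.0036  0.026 ] 0.08350963404957223 0.04180110630311693
t3.04 pos [ 0.5197 -0.1707  0.3297] rot [-89.96   0.    89.92] F [ 0.12 -0.26  0.65] M [-0.01  0.1   0.01] op 1.004
[ 0.51922078 -0.23615107  0.49244247] [-1.39792803e+01 -4.15447299e-02  1.79839273e+02] 430.1998404409624
t4.54 pos [0.5003 0.2193 0.33  ] rot [-9.000e+01  1.000e-02  7.495e+01] F [-0.71 -0.02  0.43] M [ 0.03  0.11 -0.  ] op 0.999
[0.48263499 0.15605149 0.49279287] [-1.39717382e+01  1.95711566e-02  1.64859382e+02] 430.1998404409624
```

View pics/crop1.png

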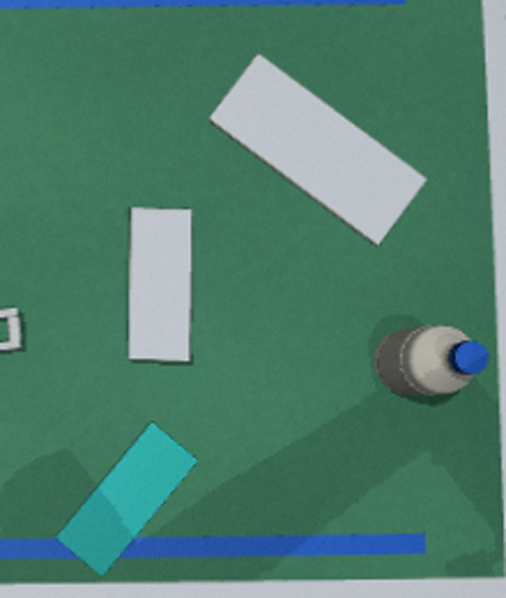

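View pics/w1.png

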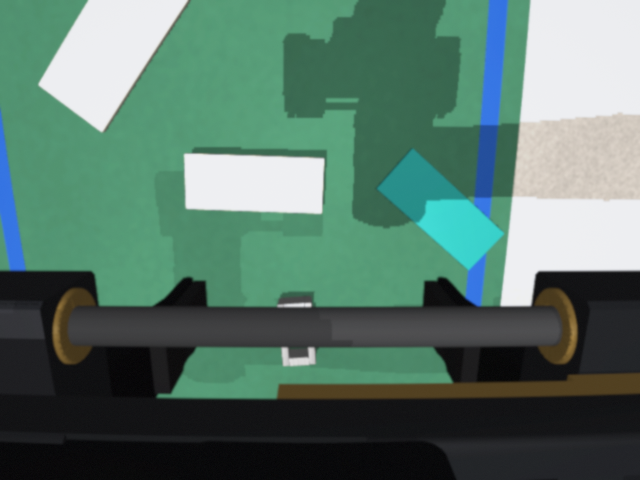

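View pics/w2.png

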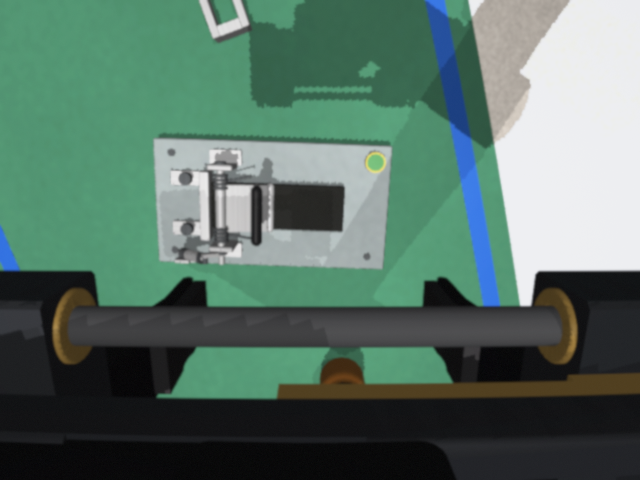

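The crop and w1 confirm that the small white plate (wrist px 254,183) is the one meant. In w2 the board's corners are near (154,139), (391,146), (383,269) and (160,261), with the clip down and the stop on the left. Next I'll fit the board's outline.

```bash
cat >> h.py <<'E'
def boardfit(p,roi):
    """fit board pose to gray mask outline; roi x0,y0,x1,y1"""
    hsv=cv2.cvtColor(p["image"],cv2.COLOR_BGR2HSV)
    m=((hsv[...,1]<70)&(hsv[...,2]>60)).astype(np.uint8)
    mm=np.zeros_like(m); x0,y0,x1,y1=roi; mm[y0:y1,x0:x1]=m[y0:y1,x0:x1]
    mm=cv2.morphologyEx(mm,cv2.MORPH_CLOSE,np.ones((9,9)))
    c=max(cv2.findContours(mm,0,1)[0],key=cv2.contourArea)
    return c,mm
E
python3 - <<'E'
from h import *
p=env.grab_frame("wrist")
c,mm=boardfit(p,(120,110,420,275))
r=cv2.minAreaRect(c); b=cv2.boxPoints(r)
ap=cv2.approxPolyDP(cv2.convexHull(c),6,True).reshape(-1,2); print(ap.tolist())
w=pix2w(p,ap,0.018); print(np.round(w[:,:2],4).tolist())
im=p["image"].copy()
cv2.polylines(im,[ap.reshape(-1,1,2)],True,(0,0,255),1)
cv2.imwrite("pics/w3.png",cv2.resize(im[100:300,110:430],None,fx=2.5,fy=2.5,interpolation=cv2.INTER_CUBIC))
for t in ["clip_grip","end_stop","clip_hinge","board","clip"]:
    print(t,[(d["xyz"],d["score"]) for d in env.search_frame(p,t)])
E
```

```text
[[153, 139], [391, 146], [382, 268], [160, 261]]
[[0.6528, 0.113], [0.4059, 0.1882], [0.4466, 0.3202], [0.6925, 0.245]]
clip_grip [([0.5779, 0.2136, 0.0463], 0.73)]
end_stop [([0.6225, 0.1942, 0.0332], 0.7)]
clip_hinge [([0.5414, 0.2146, 0.0186], 0.96)]
board [([0.5419, 0.2121, 0.019], 0.66)]
clip [([0.6228, 0.1924, 0.0315], 0.28)]
```

View pics/w3.png

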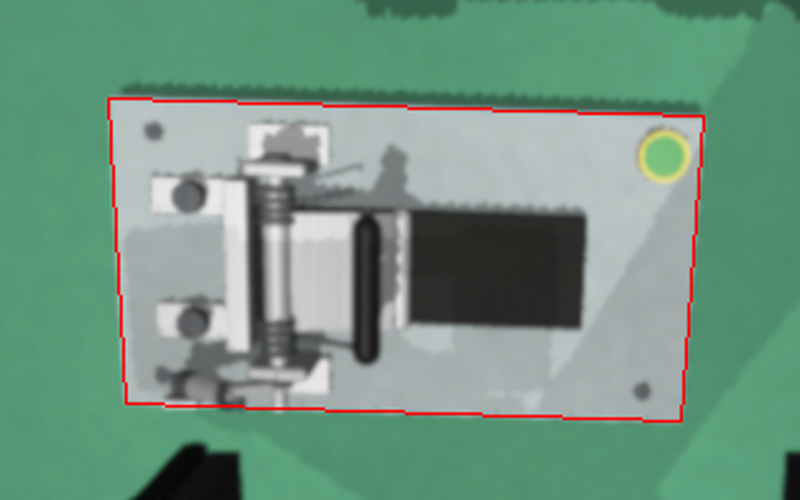

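```bash
cat >> h.py <<'E'
BC=np.array([0.5495,0.2166,0]); BY=-17.0
def b2w(X): return BC+np.atleast_2d(X)@R.from_euler('z',BY,degrees=True).as_matrix().T
def w2b(X): return (np.atleast_2d(X)-BC)@R.from_euler('z',BY,degrees=True).as_matrix()
def overlay(p,name,roi,f=3):
    im=cv2.resize(p["image"],None,fx=f,fy=f,interpolation=cv2.INTER_CUBIC)
    def poly(P,col,cl=True):
        q=np.round((w2pix(p,b2w(P))+.5)*f).astype(int).reshape(-1,1,2); cv2.polylines(im,[q],cl,col,1)
    poly([[-.13,-.07,.018],[.13,-.07,.018],[.13,.07,.018],[-.13,.07,.018]],(0,0,255))
    poly([[-.08,-.025,.028],[.065,-.025,.028],[.065,.025,.028],[-.08,.025,.028]],(255,0,0))
    poly([[.05,-.04,.048],[.05,.04,.048]],(0,255,255),False)
    poly([[.008,-.021,.084],[.008,.021,.084]],(0,255,0),False)
    x0,y0,x1,y1=[int(v*f) for v in roi]; cv2.imwrite(name,im[y0:y1,x0:x1])
E
python3 - <<'E'
from h import *
p=env.grab_frame("wrist"); overlay(p,"pics/o1.png",(130,120,400,280),2.9)
p=env.grab_frame("top"); overlay(p,"pics/o2.png",(170,150,300,310),3.7)
E
```

```text
(no output)
```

View pics/o1.png

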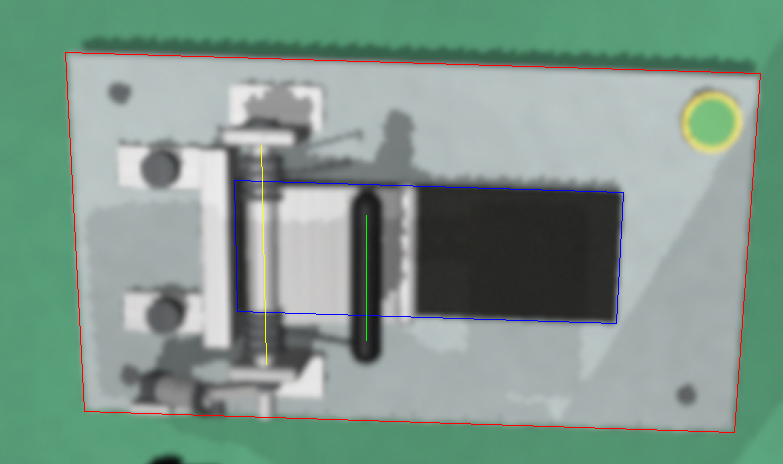

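View pics/o2.png

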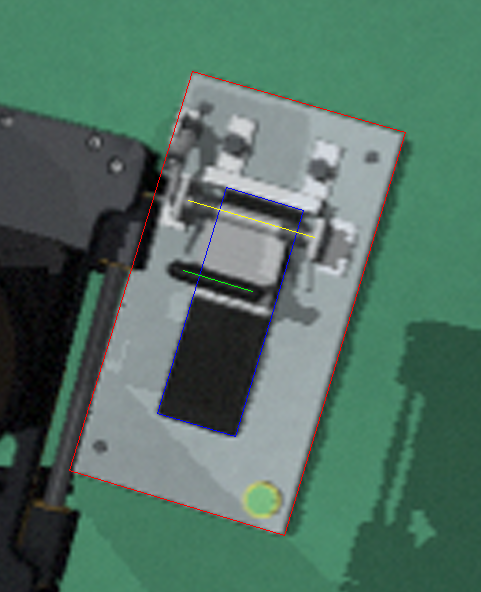

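The overlay agrees with both cameras: bed, base, hinge line and grip bar all coincide. Next is the clip lift, gripping the bar with the jaws along board x and following its arc.

```bash
cat >> h.py <<'E'
def bar(q):
    a=np.arctan2(.036,-.042)-q; r=np.hypot(.036,.042)
    return np.array([.05+r*np.cos(a),0,.048+r*np.sin(a)])
TD=.017
def bartcp(q,off=(0,0,0)): return b2w(bar(q)+np.array([0,0,-TD])+np.array(off))[0]
YB=BY+90; RB=[-90,0,YB]
E
python3 - <<'E'
from h import *
env.gripper_to(0.5)
env.goto(bartcp(0,(0,0,.07)),RB)
print(env.move_straight(bartcp(0),RB,0.08,8)); st()
env.gripper_to(0.0,12); st()
p=env.grab_frame("scene"); cv2.imwrite("pics/s2.png",cv2.resize(p["image"][130:300,280:480],None,fx=3.5,fy=3.5,interpolation=cv2.INTER_CUBIC))
E
```

```text
False
t7.83 pos [0.5576 0.2145 0.0676] rot [-9.005e+01 -5.000e-02  7.301e+01] F [-1.08  1.04 -0.26] M [-0.01  0.03 -0.04] op 0.496
t8.49 pos [0.5573 0.2142 0.0671] rot [-90.02  -0.    73.  ] F [ 0.66 -0.77 -1.34] M [-0.17 -0.13  0.01] op 0.121
```

View pics/s2.png

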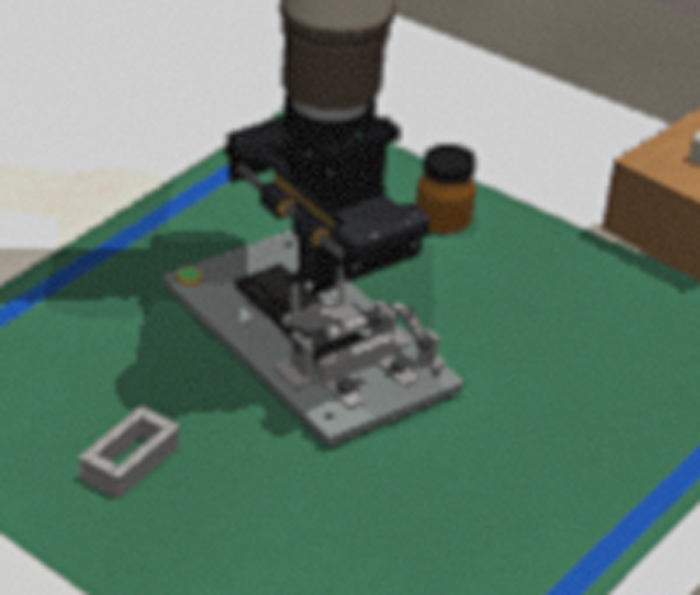

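An opening of 10.5 mm means the bar is held. Lifting along the arc.

Run:
```python
from h import *
for q in np.arange(0.15,1.46,0.145):
    env.move_straight(bartcp(q),RB,0.05)
    s=env.read_state(); print(round(q,2),np.round(s["force"],1),round(s["opening"],3))
st()
p=env.grab_frame("scene"); cv2.imwrite("pics/s3.png",cv2.resize(p["image"][130:300,280:480],None,fx=3.5,fy=3.5,interpolation=cv2.INTER_CUBIC))
```

```text
0.15 [-4.   3.6 -2.9] 0.121
0.3 [-6.5  4.7  1.1] 0.12
0.44 [-8.   4.3  6.6] 0.123
0.58 [-6.3  0.9  8.1] 0.118
0.73 [-3.2 -1.   6.2] 0.122
0.88 [ 0.4 -2.1  4.3] 0.123
1.02 [ 2.4 -3.8  1.6] 0.121
1.16 [ 2.4 -2.1 -1.3] 0.123
1.31 [ 2.3 -2.5 -2.2] 0.122
1.45 [ 1.4 -2.9 -3.5] 0.115
t11.63 pos [0.6271 0.1928 0.0764] rot [-8.999e+01  1.000e-02  7.298e+01] F [ 1.39 -2.91 -3.49] M [-0.59 -0.58  0.  ] op 0.115
```

View pics/s3.png

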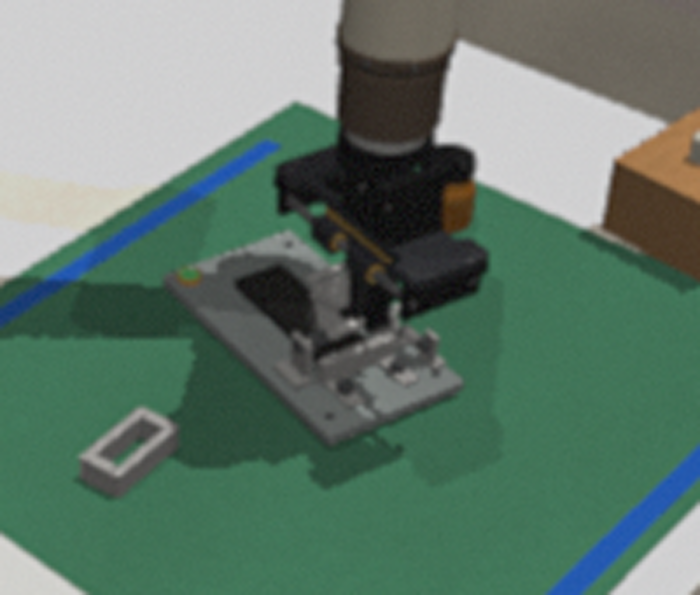

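Run:
```python
from h import *
env.gripper_to(0.30); st()
env.move_straight(bartcp(1.45,(0,0,.06)),RB,0.12); st()
env.move_straight(bartcp(0.6,(-.05,0,.22)),RB,0.3)
p=env.grab_frame("wrist"); overlay(p,"pics/o3.png",(80,60,480,300),2)
for t in ["end_stop","clip_grip"]: print(t,[(d["xyz"],d["score"]) for d in env.search_frame(p,t)])
env.gripper_to(1.0)
env.goto([0.53,-0.182,0.25],[-90,0,-2.2]); st()
p=env.grab_frame("wrist"); cv2.imwrite("pics/w4.png",p["image"])
for d in env.trace(p,"plate_center"):
    m=d["mask"].astype(np.uint8); c=max(cv2.findContours(m,0,1)[0],key=cv2.contourArea)
    ap=cv2.approxPolyDP(cv2.convexHull(c),5,True).reshape(-1,2)
    w=pix2w(p,ap,0.026); print(d["score"],ap.tolist(),np.round(w[:,:2],4).tolist())
```

```text
t12.30 pos [0.6268 0.1931 0.0771] rot [-9.000e+01 -1.000e-02  7.301e+01] F [-0.3   0.53 -0.79] M [ 0.05  0.05 -0.02] op 0.300
t12.95 pos [0.6261 0.1929 0.1364] rot [-8.994e+01  2.000e-02  7.298e+01] F [ 0.44 -0.75 -1.17] M [0.   0.06 0.02] op 0.298
end_stop [([0.6201, 0.1873, 0.0276], 0.98)]
clip_grip [([0.5998, 0.2, 0.0905], 0.61)]
t16.60 pos [ 0.5305 -0.1813  0.2502] rot [-9.00e+01 -4.00e-02 -2.12e+00] F [ 0.11 -0.02  0.03] M [-0.    0.02 -0.  ] op 1.000
0.94 [[406, 0], [317, 116], [266, 78], [319, 0]] [[0.3576, -0.099], [0.4485, -0.1761], [0.4153, -0.2184], [0.3553, -0.171]]
0.8 [[345, 188], [343, 305], [283, 305], [280, 188]] [[0.512, -0.1533], [0.6246, -0.1576], [0.6224, -0.2154], [0.5098, -0.2117]]
0.64 [[157, 395], [189, 360], [246, 397]] [[0.718, -0.3518], [0.6785, -0.3134], [0.7227, -0.2594]]
```

View pics/o3.png

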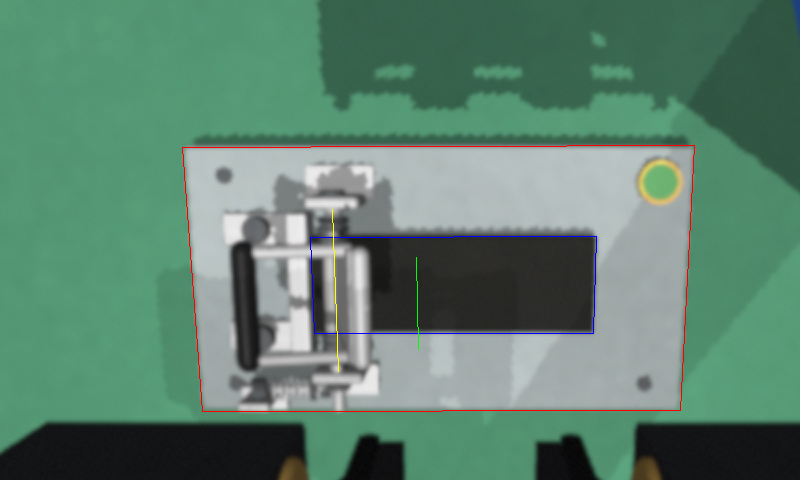

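View pics/w4.png

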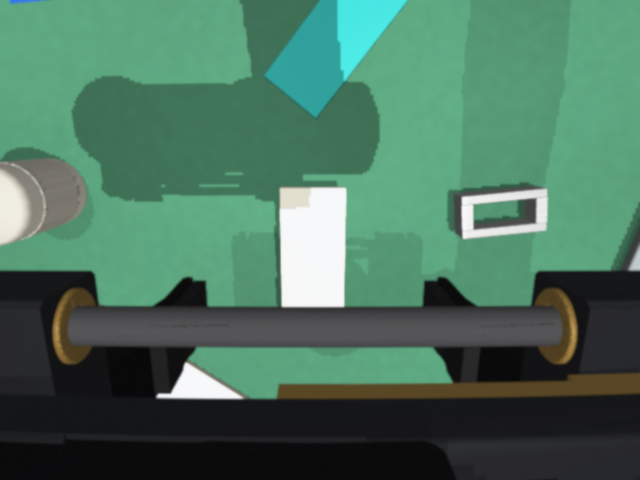

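The clip stands open by itself, with the bar swung beyond the hinge. The plate centre is about (0.586, -0.185) with yaw -2.1°. I'll grip it 25 mm towards its near end so the gripper body clears the open clip.

Run:
```python
from h import *
g=[0.561,-0.1841]; rot=[-90,0,-2.1]
env.goto([*g,0.08],rot)
print(env.move_straight([*g,0.014],rot,0.08,6)); st()
env.gripper_to(0.0,25); st()
env.move_straight([*g,0.10],rot,0.1); st()
p=env.grab_frame("scene"); cv2.imwrite("pics/s4.png",cv2.resize(p["image"][200:400,180:380],None,fx=3,fy=3,interpolation=cv2.INTER_CUBIC))
p=env.grab_frame("wrist"); cv2.imwrite("pics/w5.png",p["image"])
```

```text
False
t18.40 pos [ 0.5615 -0.1842  0.0145] rot [-9.001e+01 -7.000e-02 -2.090e+00] F [-0.92 -0.02  0.39] M [-0.02 -0.03 -0.04] op 1.000
t19.00 pos [ 0.5611 -0.1841  0.0142] rot [-9.0e+01 -1.0e-02 -2.1e+00] F [-0.79 -0.21  0.58] M [ 0.    0.06 -0.05] op 0.686
t20.01 pos [ 0.5603 -0.184   0.0992] rot [-89.98   0.1   -2.11] F [ 0.65  0.01 -1.77] M [-0.04  0.03  0.04] op 0.683
```

View pics/s4.png

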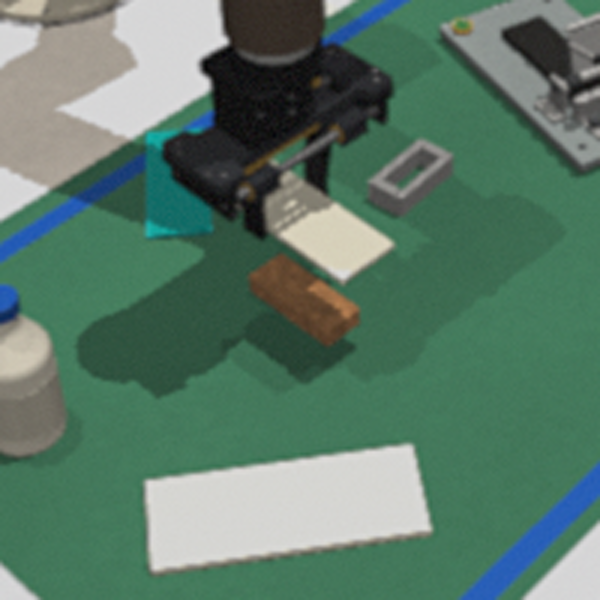

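View pics/w5.png

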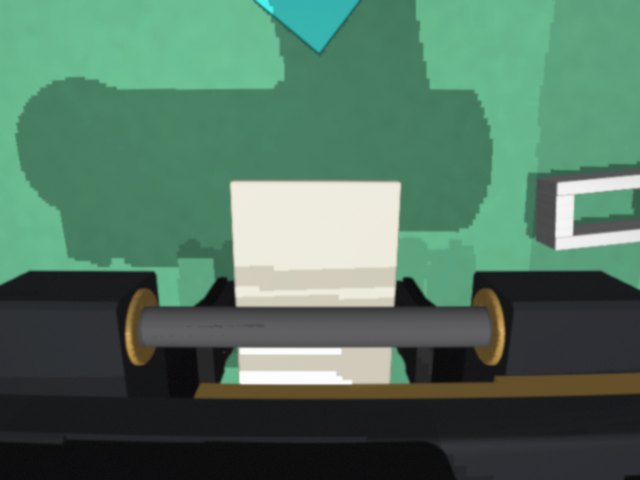

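Run:
```python
from h import *
p=env.grab_frame("wrist"); w=pix2w(p,[[231,182],[400,182]],0.1112); print(np.round(w,4)); s=st()
rot=[-90,0,BY]
env.move_straight([0.5603,-0.184,0.19],None,0.2)
c=b2w([-.085,0,0])[0]
env.move_straight([c[0],c[1],0.19],rot,0.2); st()
env.move_straight([c[0],c[1],0.06],rot,0.12); st()
p=env.grab_frame("scene"); cv2.imwrite("pics/s5.png",cv2.resize(p["image"][130:300,280:480],None,fx=3.5,fy=3.5,interpolation=cv2.INTER_CUBIC))
p=env.grab_frame("wrist"); cv2.imwrite("pics/w6.png",p["image"])
```

```text
[[ 0.509  -0.2112  0.1112]
 [ 0.5112 -0.1521  0.1112]]
t20.16 pos [ 0.5605 -0.184   0.0991] rot [-89.99   0.1   -2.11] F [-0.09  0.73 -0.89] M [-0.06 -0.01 -0.03] op 0.686
t23.08 pos [0.4683 0.2409 0.19  ] rot [-9.001e+01  1.000e-02 -1.705e+01] F [-0.45  0.21 -1.09] M [-0.03  0.    0.04] op 0.681
t24.32 pos [0.4687 0.2418 0.0607] rot [-8.992e+01 -5.000e-02 -1.699e+01] F [ 0.24  1.24 -0.38] M [-0.01 -0.    0.  ] op 0.683
```

View pics/s5.png

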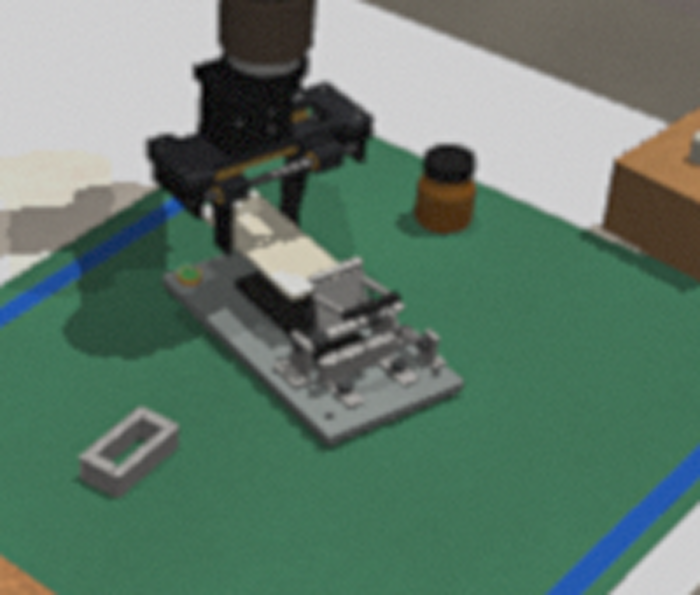

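View pics/w6.png

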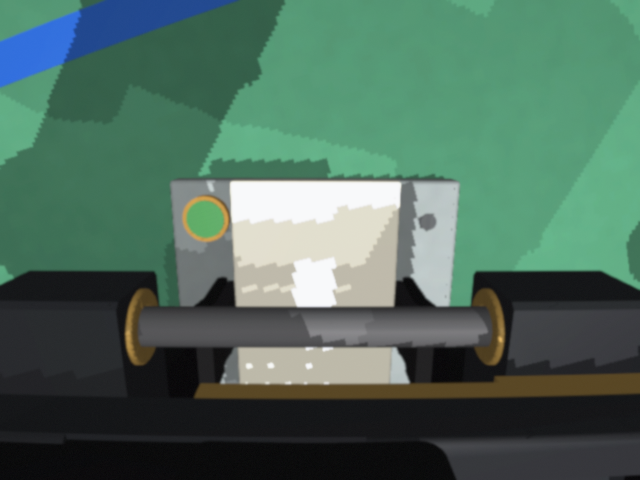

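The plate hangs level and centred over the bed, clear of the open blade. Lowering gently.

Run:
```python
from h import *
rot=[-90,0,BY]; c=b2w([-.085,0,0])[0]
env.move_straight([c[0],c[1],0.028],rot,0.06); st()
print(env.move_straight([c[0],c[1],0.020],rot,0.01,2.5)); s=st()
env.gripper_to(0.76); st()
p=env.grab_frame("wrist"); cv2.imwrite("pics/w7.png",p["image"])
for n in ["scene"]:
    p=env.grab_frame("scene"); cv2.imwrite("pics/s6.png",cv2.resize(p["image"][130:300,280:480],None,fx=3.5,fy=3.5,interpolation=cv2.INTER_CUBIC))
```

```text
t25.10 pos [0.4683 0.2415 0.0278] rot [-90.02   0.   -16.99] F [ 0.17  0.28 -1.31] M [-0.07  0.01  0.  ] op 0.684
True
t25.71 pos [0.4682 0.2414 0.0221] rot [-90.01  -0.   -16.99] F [-0.4  -0.49  5.4 ] M [-0.05  0.13  0.  ] op 0.681
t26.17 pos [0.4673 0.2407 0.021 ] rot [-9.013e+01  9.000e-02 -1.703e+01] F [-0.19  1.23 -0.82] M [-0.1  -0.02 -0.  ] op 0.758
```

View pics/s6.png

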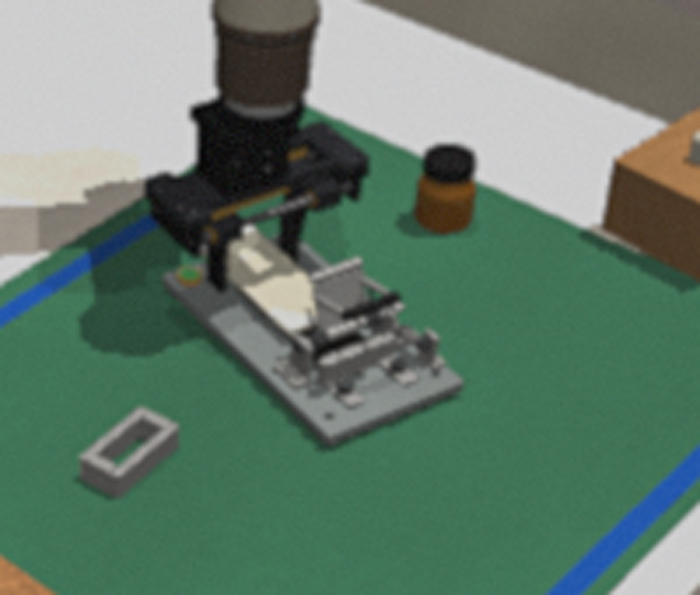

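View pics/w7.png

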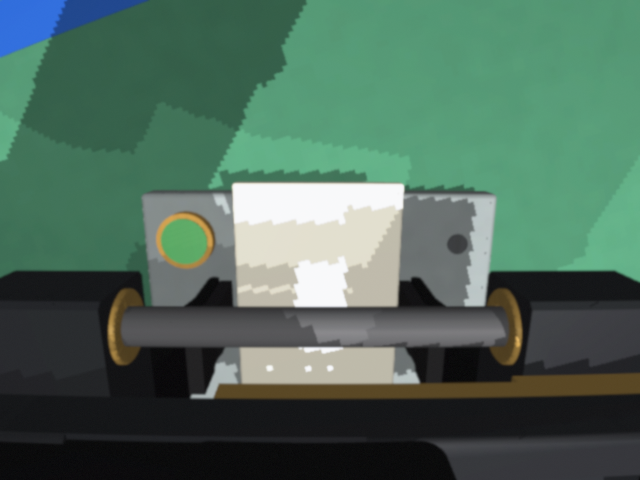

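Run:
```python
from h import *
rot=[-90,0,BY]
z=0.0215
def P(x): c=b2w([x,0,0])[0]; return [c[0],c[1],z]
env.move_straight(P(-.085),rot,0.05)
env.gripper_to(0.0,10); st()
print(env.move_straight(P(-.042),rot,0.06,8)); st()
ex=b2w([1,0,0])[0]-BC
r=env.move_straight(P(-.022),rot,0.008,4.5); 
for i in range(3):
    s=st(); print(r,'board',np.round(w2b(s["position"]),4),'Fx',s["force"]@ex); env.dwell(0.1)
```

```text
t26.82 pos [0.4682 0.2415 0.0215] rot [-90.  -0. -17.] F [ 0.44  1.32 -0.11] M [-0.02  0.    0.01] op 0.685
False
t27.69 pos [0.5098 0.2288 0.0215] rot [-8.997e+01 -4.000e-02 -1.700e+01] F [ 0.5  -0.36 -0.37] M [-0.13 -0.29 -0.01] op 0.685
t28.87 pos [0.5162 0.2267 0.0215] rot [-9.002e+01  3.000e-02 -1.701e+01] F [-0.52  0.28  4.18] M [0.09 0.04 0.05] op 0.686
True board [[-0.0348 -0.0001  0.0215]] Fx -0.5765426826687955
t28.97 pos [0.5163 0.2267 0.0215] rot [-9.002e+01  2.000e-02 -1.700e+01] F [ 0.89 -0.34  3.64] M [ 0.01 -0.19  0.02] op 0.687
True board [[-0.0347 -0.0001  0.0215]] Fx 0.948682714867262
t29.07 pos [0.5162 0.2267 0.0215] rot [-9.002e+01  2.000e-02 -1.700e+01] F [ 0.95 -0.7   3.62] M [ 0.02 -0.42 -0.01] op 0.687
True board [[-0.0348 -0.0001  0.0215]] Fx 1.1136211122241784
```

The stop was triggered by a vertical force (+4 N in z, none in x), so I'll look before going on.

Run:
```python
from h import *
p=env.grab_frame("scene"); cv2.imwrite("pics/s7.png",cv2.resize(p["image"][160:280,300:450],None,fx=5,fy=5,interpolation=cv2.INTER_CUBIC))
p=env.grab_frame("top"); cv2.imwrite("pics/t7.png",cv2.resize(p["image"][150:310,160:320],None,fx=3.7,fy=3.7,interpolation=cv2.INTER_CUBIC))
```

```text
(no output)
```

View pics/s7.png

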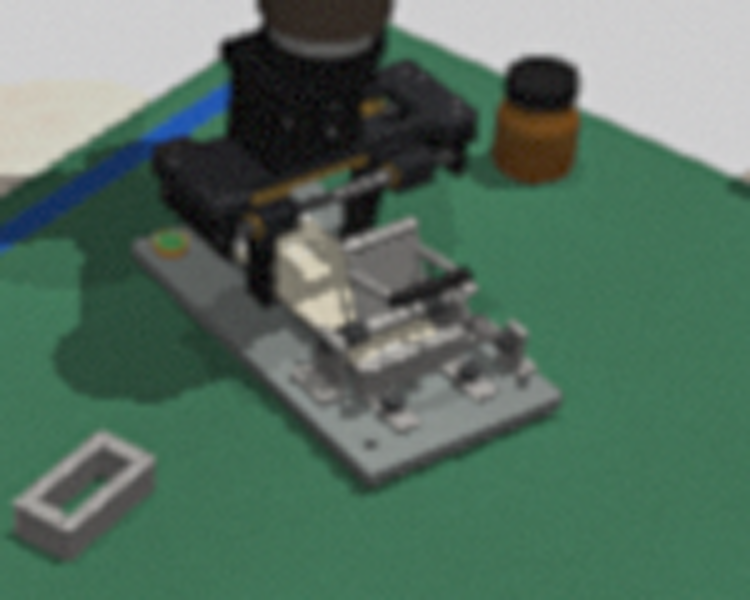

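View pics/t7.png

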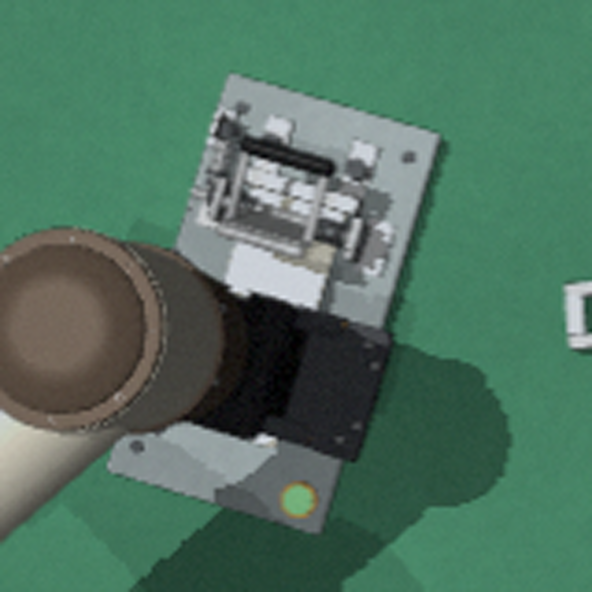

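Run:
```python
from h import *
rot=[-90,0,BY]; ex=b2w([1,0,0])[0]-BC
env.gripper_to(0.74); s=st()
def P(x,z=0.0215): c=b2w([x,0,0])[0]; return [c[0],c[1],z]
env.move_straight(P(-.0348,.0217),rot,0.05)
env.gripper_to(0.0,10); env.dwell(0.1)
def F(n=6):
    f=[]
    for i in range(n):
        f.append(env.read_state()["force"]); env.dwell(0.02)
    return np.mean(f,0)
f0=F(); print('base',np.round(f0,2))
x=-.0348
while x<-.020:
    x+=.0007
    env.move_straight(P(x,.0217),rot,0.012,5)
    f=F(3)-f0; fx=f@ex; b=w2b(env.read_state()["position"])[0]
    print(round(x,4),np.round(b[0],4),'fx %.2f fz %.2f'%(fx,f[2]))
    if fx<-3.8: break
env.dwell(0.15); f=F()-f0; print('end fx',f@ex,f); st()
```

```text
t29.68 pos [0.5144 0.2259 0.0203] rot [-90.2    0.2  -17.03] F [-1.24 -0.07  0.07] M [-0.05 -0.01 -0.01] op 0.735
base [-0.12  0.03  0.24]
-0.0341 -0.0347 fx -4.34 fz 2.75
end fx -5.392179420026245 [-4.95378248  2.23979839  2.30209101]
t30.96 pos [0.5162 0.2266 0.0217] rot [-9.003e+01  5.000e-02 -1.700e+01] F [-5.62  2.61  1.4 ] M [0.77 1.33 0.07] op 0.690
```

A firm stop: 5.4 N against x while the arm no longer advances, so the plate is pressed home. The front edge is at about +64 mm, which fits the stop position seen in o3. Releasing and checking.

Run:
```python
from h import *
rot=[-90,0,BY]
def P(x,z=0.0217): c=b2w([x,0,0])[0]; return [c[0],c[1],z]
p=env.grab_frame("wrist"); a=p["image"].copy(); ca=p
env.gripper_to(0.78); st()
env.dwell(0.3)
p=env.grab_frame("wrist")
cv2.imwrite("pics/cmp.png",np.vstack([a[130:300,150:480],p["image"][130:300,150:480]]))
env.move_straight(P(-.0348,.09),rot,0.15)
env.move_straight(P(-.075,.23),rot,0.3)
p=env.grab_frame("wrist"); overlay(p,"pics/o8.png",(80,60,560,480),1.6)
cv2.imwrite("pics/w8.png",p["image"])
for d in env.trace(p,"plate_center"):
    m=d["mask"].astype(np.uint8); c=max(cv2.findContours(m,0,1)[0],key=cv2.contourArea)
    ap=cv2.approxPolyDP(cv2.convexHull(c),5,True).reshape(-1,2)
    w=pix2w(p,ap,0.034); print(d["score"],ap.tolist(),np.round(w2b(w)[:,:2],4).tolist())
p=env.grab_frame("top"); cv2.imwrite("pics/t8.png",cv2.resize(p["image"][150:310,160:320],None,fx=3.7,fy=3.7,interpolation=cv2.INTER_CUBIC))
for d in env.trace(p,"plate_center"):
    m=d["mask"].astype(np.uint8); c=max(cv2.findContours(m,0,1)[0],key=cv2.contourArea)
    ap=cv2.approxPolyDP(cv2.convexHull(c),3,True).reshape(-1,2)
    w=pix2w(p,ap,0.034); print(d["score"],ap.tolist(),np.round(w2b(w)[:,:2],4).tolist())
```

```text
t31.50 pos [0.5171 0.2265 0.0217] rot [-9.000e+01 -1.000e-02 -1.701e+01] F [-0.21  0.12 -0.65] M [-0.04 -0.02  0.02] op 0.777
0.7 [[348, 203], [347, 304], [283, 304], [280, 204]] [[-0.0865, 0.0273], [0.0042, 0.028], [0.0041, -0.029], [-0.0857, -0.0298]]
0.59 [[395, 151], [390, 303], [243, 305], [235, 151]] [[-0.1294, 0.0651], [0.0033, 0.0663], [0.0052, -0.0648], [-0.1296, -0.0658]]
0.89 [[406, 274], [424, 291], [382, 339], [365, 321]] [[0.0164, -0.4026], [-0.0086, -0.4515], [-0.1371, -0.3913], [-0.1096, -0.3439]]
0.63 [[225, 215], [250, 217], [238, 256], [214, 249]] [[0.0287, 0.0259], [0.0403, -0.0301], [-0.0517, -0.0297], [-0.0521, 0.0273]]
0.56 [[452, 114], [523, 167], [504, 195], [432, 142]] [[0.3962, -0.4044], [0.324, -0.5918], [0.2498, -0.5666], [0.3206, -0.3778]]
0.35 [[346, 226], [346, 240], [313, 241], [314, 227]] [[0.0818, -0.2439], [0.0516, -0.2528], [0.0285, -0.1823], [0.0594, -0.1755]]
```

View pics/cmp.png

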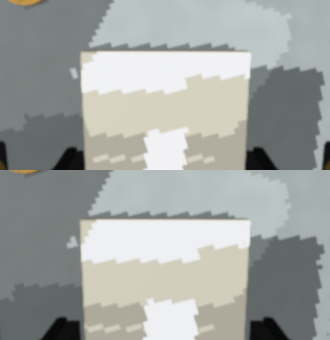

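View pics/o8.png

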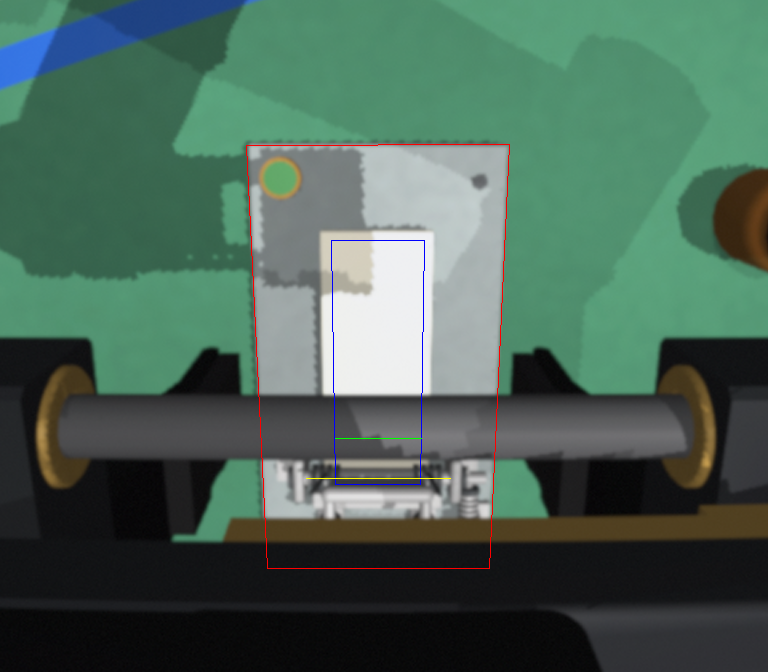

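View pics/t8.png

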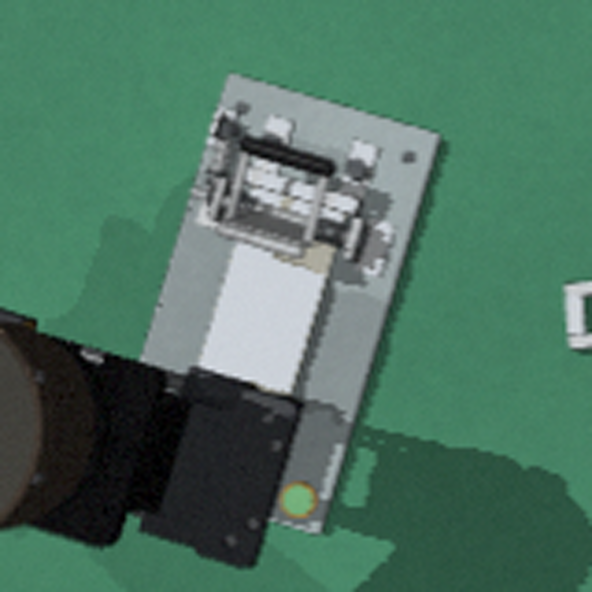

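The plate did not move on release (same pixel rows before and after). It is square, about 1 mm off centre, with its back edge at -86 mm. Now over the clip to check the stop contact and grip the bar.

Run:
```python
from h import *
env.gripper_to(0.30)
env.goto(bartcp(0.9,(-.05,0,.21)),RB); st()
p=env.grab_frame("wrist"); cv2.imwrite("pics/w9.png",cv2.resize(p["image"][110:290,130:330],None,fx=4,fy=3.3,interpolation=cv2.INTER_CUBIC))
for t in ["clip_grip"]: print(t,[(d["xyz"],d["score"]) for d in env.search_frame(p,t)])
env.move_straight(bartcp(1.49,(0,0,.06)),RB,0.25)
p=env.grab_frame("wrist"); cv2.imwrite("pics/w10.png",p["image"])
```

```text
t35.75 pos [0.5513 0.216  0.2961] rot [-8.998e+01  2.000e-02  7.297e+01] F [-0.59 -0.32 -0.12] M [0.02 0.07 0.03] op 0.299
clip_grip [([0.6005, 0.2001, 0.0909], 0.95), ([0.5561, 0.2027, 0.016], 0.4)]
```

View pics/w9.png

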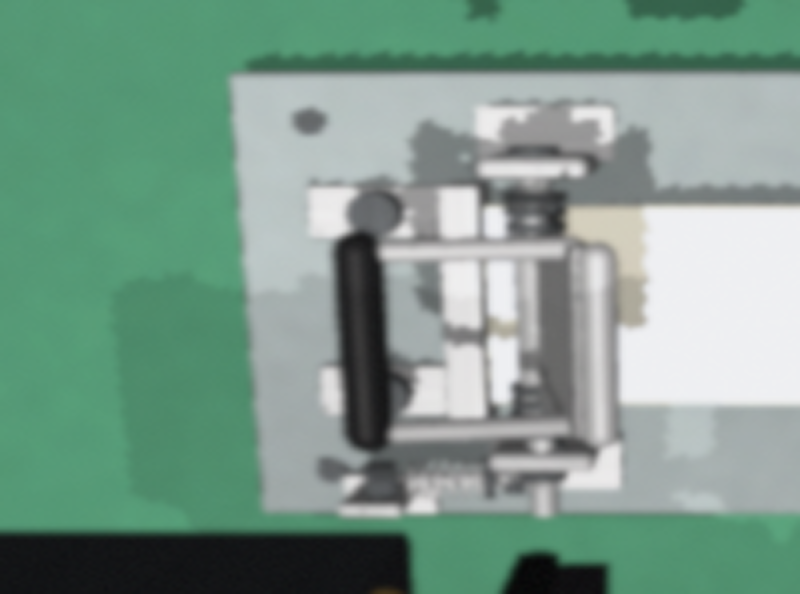

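View pics/w10.png

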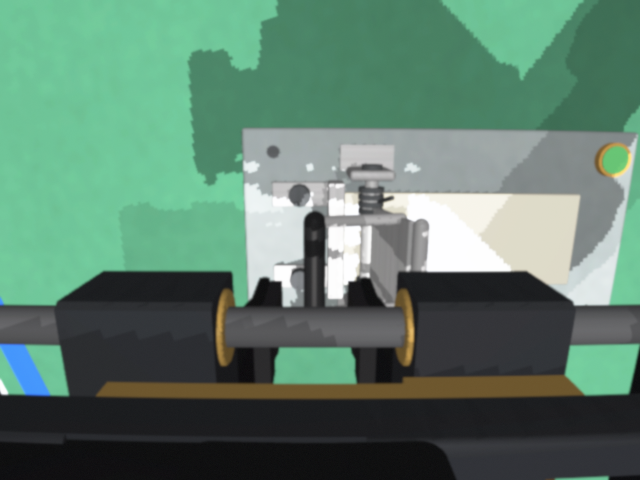

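In w9 the plate's edge meets the stop bar along its whole width at column 485. In w10 the bar lies between the fingers. Next I'll grip the bar and lower it.

Run:
```python
from h import *
print(env.move_straight(bartcp(1.49),RB,0.1,8)); st()
env.gripper_to(0.0,12); st()
for q in np.arange(1.37,0.27,-0.11):
    env.move_straight(bartcp(q),RB,0.05)
    s=env.read_state(); print(round(q,2),np.round(s["force"],1),round(s["opening"],3))
st()
p=env.grab_frame("scene"); cv2.imwrite("pics/s9.png",cv2.resize(p["image"][160:280,300:450],None,fx=5,fy=5,interpolation=cv2.INTER_CUBIC))
```

```text
False
t37.52 pos [0.6289 0.1927 0.0765] rot [-9.007e+01 -4.000e-02  7.302e+01] F [1.1  0.56 0.31] M [ 0.02  0.01 -0.02] op 0.301
t37.96 pos [0.6292 0.1925 0.0764] rot [-9.009e+01 -5.000e-02  7.301e+01] F [ 1.38 -1.19  1.52] M [-0.24 -0.33  0.  ] op 0.122
1.37 [ 5.7 -2.9 -0.6] 0.123
1.26 [ 6.2 -2.7  0.8] 0.119
1.15 [ 5.8 -3.6  2.1] 0.122
1.04 [ 5.9 -4.4  4.2] 0.118
0.93 [ 4.2 -3.7  5. ] 0.12
0.82 [ 2.1 -2.   7.3] 0.118
0.71 [-1.2 -1.   7.7] 0.119
0.6 [-1.7  1.3  6.3] 0.121
0.49 [-3.6  3.2  3.4] 0.121
0.38 [-3.2  5.5  0.8] 0.115
t40.72 pos [0.5717 0.2102 0.0791] rot [-8.99e+01 -1.00e-02  7.30e+01] F [-3.17  5.47  0.76] M [ 1.44  0.83 -0.05] op 0.115
```

View pics/s9.png

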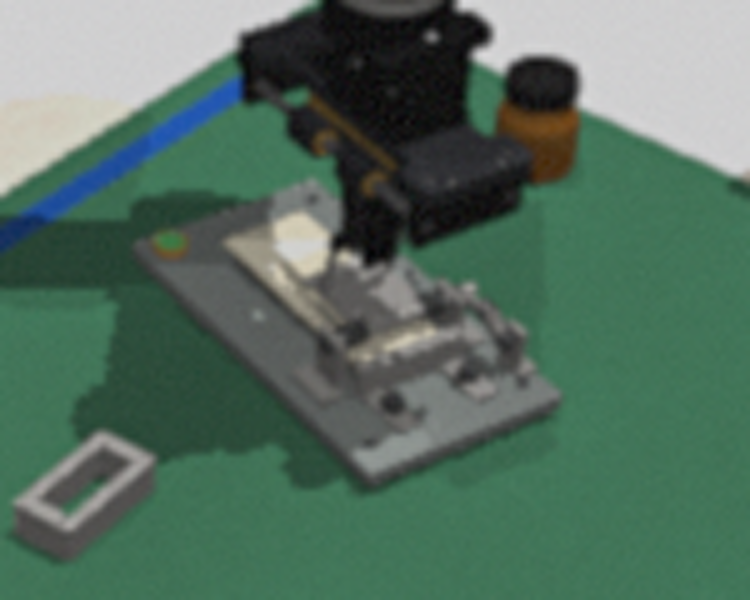

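Run:
```python
from h import *
Rb=R.from_euler('z',BY,degrees=True).as_matrix()
def tang(q,n=4):
    f=[]
    for i in range(n): f.append(env.read_state()["force"]); env.dwell(0.02)
    f=np.mean(f,0)@Rb; a=np.arctan2(.036,-.042)-q
    return f[0]*np.sin(a)-f[2]*np.cos(a), f
q=0.38
while q>0.04:
    q-=0.03 if q>0.23 else 0.008
    env.move_straight(bartcp(q),RB,0.015)
    t,f=tang(q); print(round(q,3),'T %.2f'%t,np.round(f,1))
    if t>0.3: break
env.dwell(0.15); print(tang(q)); st()
```

```text
0.35 T -3.02 [-3.5  3.8 -0. ]
0.32 T -3.35 [-3.2  4.7 -1.1]
0.29 T -3.62 [-3.   4.9 -2. ]
0.26 T -3.68 [-2.6  5.  -2.7]
0.23 T -3.11 [-2.   4.4 -2.6]
0.222 T -3.05 [-1.9  4.7 -2.5]
0.214 T -3.12 [-2.   4.9 -2.5]
0.206 T -3.54 [-2.4  5.3 -2.7]
0.198 T -3.77 [-2.5  4.7 -2.9]
0.19 T -3.19 [-2.2  4.8 -2.4]
0.182 T -3.48 [-2.3  5.  -2.7]
0.174 T -3.67 [-2.5  4.6 -2.8]
0.166 T -3.74 [-2.8  5.1 -2.5]
0.158 T -3.62 [-2.5  5.1 -2.6]
0.15 T -3.41 [-2.2  4.6 -2.7]
0.142 T -3.35 [-2.   5.2 -2.8]
0.134 T -3.80 [-2.6  5.  -2.8]
0.126 T -3.88 [-2.8  4.9 -2.7]
0.118 T -3.42 [-2.2  4.7 -2.7]
0.11 T -3.70 [-2.3  4.7 -2.9]
0.102 T -2.79 [-1.   4.1 -2.9]
0.094 T -0.99 [ 0.5  3.7 -1.9]
0.086 T 0.44 [ 1.5  3.  -0.9]
(np.float64(2.2028266808797405), array([2.83075975, 2.44429053, 0.26092488]))
t48.31 pos [0.5609 0.2133 0.0709] rot [-9.006e+01 -3.000e-02  7.301e+01] F [3.88 0.19 1.04] M [ 0.4  -1.15  0.01] op 0.119
```

The clip met the glass at q ≈ 0.10 and the hand's load went from -3.7 N to slightly positive. Letting go now and retreating straight up.

Run:
```python
from h import *
env.gripper_to(0.40); s=st()
x=s["position"]
env.move_straight([x[0],x[1],x[2]+.08],None,0.1); st()
env.move_straight(bartcp(0.6,(-.06,0,.21)),RB,0.25)
p=env.grab_frame("wrist"); cv2.imwrite("pics/w11.png",cv2.resize(p["image"][90:290,130:430],None,fx=2.6,fy=2.6,interpolation=cv2.INTER_CUBIC))
print([(d["xyz"],d["score"]) for d in env.search_frame(p,"clip_grip")])
hsv=None
for d in env.trace(p,"plate_center")[:2]:
    m=d["mask"].astype(np.uint8); c=max(cv2.findContours(m,0,1)[0],key=cv2.contourArea)
    w=w2b(pix2w(p,c.reshape(-1,2),0.034)); print(d["score"],np.round(w.min(0),4),np.round(w.max(0),4))
p=env.grab_frame("scene"); cv2.imwrite("pics/s11.png",p["image"])
for t in ["applicator","flask","jar"]: print(t,[(d["xyz"],d["score"]) for d in env.search_frame(p,t)][:1])
st()
```

```text
t49.04 pos [0.5602 0.2133 0.0704] rot [-8.999e+01  1.000e-02  7.300e+01] F [ 0.44  0.47 -0.25] M [-0.02  0.1  -0.01] op 0.399
t49.99 pos [0.5597 0.213  0.1496] rot [-8.993e+01  6.000e-02  7.299e+01] F [-0.69 -0.27 -0.45] M [ 0.02  0.05 -0.03] op 0.400
[([0.5754, 0.21, 0.0461], 0.92), ([0.5362, 0.4306, 0.0151], 0.61)]
0.64 [-0.0861 -0.0308  0.034 ] [0.0437 0.03   0.034 ]
applicator [([0.5423, -0.0072, 0.0213], 0.83)]
flask [([0.5311, -0.445, 0.081], 0.93)]
jar [([0.5402, 0.4364, 0.0477], 0.85)]
t51.08 pos [0.5262 0.2235 0.2934] rot [-89.94   0.09  72.98] F [-0.55 -0.43  0.13] M [ 0.03  0.01 -0.03] op 0.399
```

View pics/w11.png

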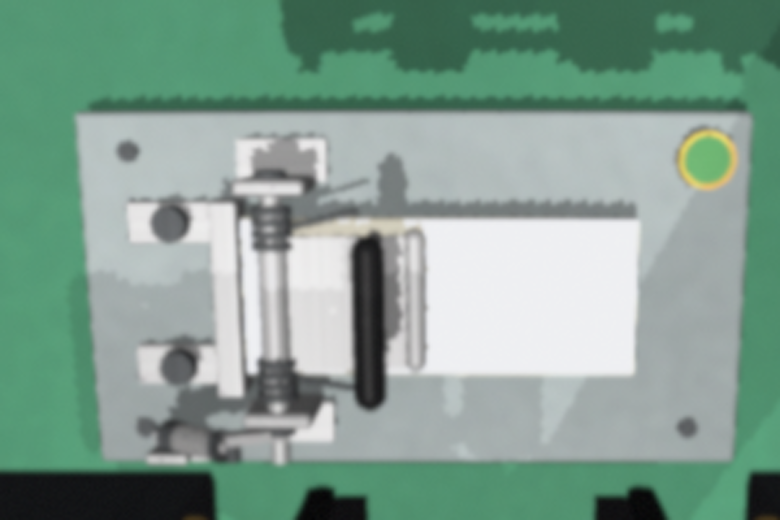

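View pics/s11.png

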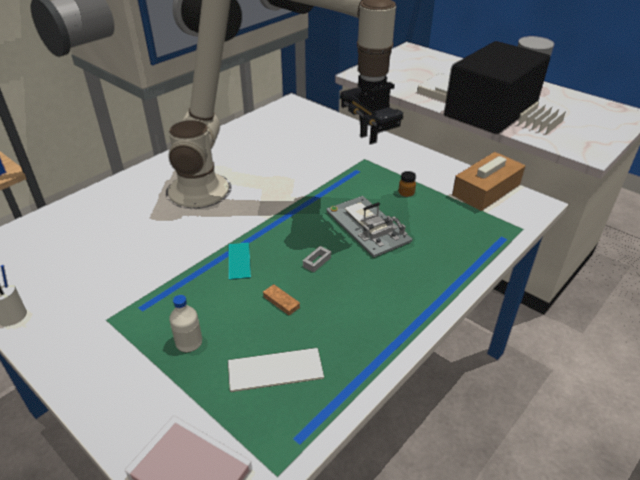

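The clip is down on the plate. The plate's back edge is unchanged at -86 mm, its front is at the stop (column ~243), and the bystanders are where they were. Handing in.

Run:
```python
from h import *
env.close_job()
```

```text
the job is handed in; nothing more can be done
```

The coating board is set up and the job was handed in just after 51 s of the 72 s allowed; I got no verdict back.

- **Clip up:** I lifted the clip along its arc and let go, and it stood open by itself.
- **Plate home:** I laid the smaller white plate on the bed and slid it under the hinge. My slow slide stopped early on a vertical force of about 4 N. I took that as no proof of contact, so I let go, gripped again and pushed in small steps. It then came up firm at about 5 N against the stop.
- **Clip down:** I held the grip bar until the clip met the glass at about 0.1 rad. The load on the hand went from −3.7 N to about +2 N before I released it.

**Last checks:**
- **Plate:** it is square, about 1 mm off centre, and its front edge meets the stop. Its back edge stayed at −86 mm before and after the clip came down.
- **Clip:** it rests on the glass. I could not measure its pressing force after release, or the exact gap at the stop; both are judged from the hand's force readings and the pictures.
- **Bystanders:** the applicator's position reading shifted by about 4 mm, which is within the detector's error. The flask and jar read the same to within about 1 mm.

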